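Pack the spice tins into their carton

ROBOT

A 7-joint arm with a two-finger parallel gripper is mounted at the origin on a cart in front of the work surface, level with it; the furniture and walls round the work are solid. World frame = base frame: x ahead of the robot, y to its left, z up, the work surface at z = 0. Lengths are in m, angles in rad, forces in N, time in s.
With the tool pointing down it reaches from about 0.4 to 0.85 m from the base axis. Payload 10.4 kg.
Tool frame: the origin (TCP) lies at the very end of the fingers, on their centre line; the grasp point (between the pads) lies manip.hold_point_z behind it (manip.hold_point_z is the distance from the TCP to the grasp point, in m); z points along the fingers, x is the direction in which the jaws open and shut, and the axes are right-handed (so a half turn about z gives the same grasp; the last joint's range is limited). The gripper opens to 85 mm and grips with 20 to 120 N. Pads are 22 mm wide; open, the fingers measure 114 mm over their backs; the gripper's body (76 mm by 85 mm) begins 54 mm behind the grasp point. The pads swing forward as they close: fully open they stand 13 mm farther back than shut.
Start: joints at [1.171, 0.332, -0.065, 1.46, 0.022, 1.35, -0.088], TCP at [0.23, -0.581, 0.231] pointing down, gripper open.
Joint ranges: [-2.6, 2.6], [-0.5, 2.12], [-1.47, 1.34], [0.16, 2.42], [-1.27, 4.41], [0.06, 2.06], [-2.6, 2.6]. Speed limits (rad/s): [2.22, 2.22, 2.79, 2.79, 3.14, 3.14, 3.14].

INTERFACE

Orientations are given as a unit quaternion [x, y, z, w].
In Python, from workcell import readout, camera, camera_info, manip gives the robot as it stands.
- The arm moves only by the tool play_rows, never from a script. Its argument "rows" is a list of rows, each a list of 3 entries, a list of its own where there are three numbers: the shift along the world's x, y, z in mm, then the turn, a rotation vector about the world's x, y, z in degrees, then the finger opening in mm, from 0 to 85.4. In form: [[[tx, ty, tz], [rx, ry, rz], fingers], ...]. A call has 1 to 12 rows; each row shifts and turns the commanded pose from where the row before left it; what a row does not reach is not made up. A row lasts 1/8 s, in which the tool goes at most 62.5 mm and 10.7 degrees, less where a joint would pass 70% of its speed; a pose out of reach is approached as far as the arm can. A call with a gripper value outside its range is refused whole. The fingers move at their own pace and stop on an object; "force" is the grip in N (left out, the last holds). Time passes only in rows, so rows that do not move let the fingers close. It gives the time, the measured TCP pose, the force and the opening at its end, in the units of the state.
- readout.get_obs(): the state, without advancing time (a new reading comes with each control period).
- camera(name): name is "scene" or "top" or "wrist"; returns the picture (480x640x3 uint8, blue, green, red); there is no depth.
- camera_info(name): a dict with "fx", "fy", "cx", "cy" (pixels), "world_from_camera" (4x4, takes a point from camera to world coordinates). Camera axes: x right, y up, looking along -z (the intrinsics and any distortion apply to the point x, -y, -z); pixel columns grow to the right and rows downward; lengths in m; the calibration is good to about 2 mm. A picture is of the moment at which its call begins: read the wrist's pose just before it. camera_info takes no time and is no camera call; for the wrist camera it gives the pose at the moment of the call.
- manip.hand_in(): hands the job in, once; it reports no verdict.
The state is a dict: "clock": time; "joint_pos": joint angles; "joint_velocities": joint speeds; "tau": joint torques, N m; "position": TCP position; "ee_rot": TCP orientation; "ft_force": force on the tool from outside, world axes, zero at the start; "torque": the same for the moment, N m; "grip_width": opening from 0.0 (shut) to 1.0 (fully open).
Only numpy, scipy, OpenCV 4.12 (cv2) and the standard library are available. Lean on these libraries where they do the work, as an engineer would, in place of code of your own. Each camera call takes 0.05 s, during which the arm holds its last target.

TASK

Pack the tall red tin and the tall green tin upright into the open cardboard carton, next to the small tin that already stands at one end of it, so that all three tins stand upright on the carton's floor at once.

Things in the scene. Friction and masses are not known exactly. Their poses are not given: they have to be found in the camera images.
- carton_floor (a point): Open cardboard carton, fixed; outside 68 (x) x 180 (y) x 45 mm high, folded-down flaps add 3 mm all round; walls and floor 4 mm, inside 60 x 172 mm. Point: centre of the inner floor; y runs along its length, z up. The small tin is near the +y end; the free length takes both tall tins in a row, long sides along y, about 12 mm apart. Tins held in their upper third keep the fingers above the rim.
- red_tin_centre (a point): Tall red box-shaped spice tin with a red lid, 32 x 49 mm and 111 mm high, 0.08 to 0.17 kg, standing loose on the worktop. Its point lies at the tin's centre, half-way up; z is up, x runs across the short side (grip it there), y along the long side.
- green_tin_centre (a point): Tall green and white box-shaped spice tin with a green lid, 34 x 45 mm and 103 mm high, 0.08 to 0.17 kg, standing loose on the worktop. Its point lies at the tin's centre, half-way up; z is up, x runs across the short side (grip it there), y along the long side.
- small_tin_centre (a point): Small green square spice tin with a light grey lid, 31 x 31 mm and 88 mm high, already standing loose inside the carton near its +y end. Its point lies at its centre, half-way up, z up.
Mind the look-alikes: they are no part of the job. Leave any yellow look-alike of the part that bears small_tin_centre alone.

How it is judged:
By the outcome, as a careful person would: the job done as asked, in the order asked, and still so for the second after the job is handed in, with the robot touching nothing.
It also fails if it takes over 54 s, if anything falls off the work surface, if the arm or the gripper's body presses on something with over 40 N, if the wrist force passes 120 N, or if a joint passes its speed limit or range.

## Working session

There is one attempt and no reset: what is moved stays moved. The work goes in short steps, Python scripts to look and compute and a tool call to move; the robot and the scene stay as the last step left them, time stands still between calls to the robot, and variables do not carry over. Pictures are saved under pics/ and viewed, and the job is handed in when it is done.

Besides the shell and the picture viewer there is one more tool, called after "Call:" by a JSON object that holds its "method" and its "body". play_rows: Moves the arm, as the interface text tells. Its arguments: {"type":"object","properties":{"rows":{"type":"array"},"force":{"type":"number"}},"required":["rows"]}

```bash
mkdir -p pics
python3 - <<'E'
from workcell import readout, camera, camera_info, manip
import cv2
o=readout.get_obs()
for k,v in o.items(): print(k,v)
print(manip.hold_point_z)
for n in ["scene","top"]:
    i=camera_info(n); print(n,i)
    cv2.imwrite(f"pics/{n}0.png",camera(n))
E
```

```text
clock 0.0
joint_pos [ 1.17135973  0.33287893 -0.06469754  1.46093554  0.02161208  1.34992578
 -0.08852727]
joint_velocities [-0.00084468 -0.0007901  -0.00105469  0.00149582  0.00051193 -0.00017555
  0.00013282]
tau [ 1.45510068e-03 -6.25463104e+01  5.00181061e-02 -3.91611385e+01
  1.63297250e-02  9.93435387e-03  9.67409107e-06]
position [ 0.22983668 -0.58079495  0.23051429]
ee_rot [ 8.27035219e-01 -5.62149641e-01 -6.22067550e-04 -3.73973311e-04]
ft_force [ 0.3036633  -0.2157502  -0.71753134]
torque [-0.04161791 -0.06038033 -0.00949429]
grip_width 0.9998084910819564
0.0187
scene {'fx': 516.5022798832458, 'fy': 516.5022798832458, 'cx': 319.95278137753536, 'cy': 244.27644336216306, 'world_from_camera': array([[-0.78532364,  0.23695347, -0.57194391, -0.04527053],
       [-0.61908078, -0.30416237,  0.72403331,  0.49339952],
       [-0.00240161,  0.92267996,  0.38555924,  0.44241607],
       [ 0.        ,  0.        ,  0.        ,  1.        ]])}
top {'fx': 589.5970794757048, 'fy': 589.5970794757048, 'cx': 320.5632366785196, 'cy': 248.61483642854438, 'world_from_camera': array([[ 0.02301115,  0.98068388, -0.19424113,  0.29405202],
       [-0.99948625,  0.02690282,  0.0174208 , -0.16092207],
       [ 0.02230993,  0.19374047,  0.98079911,  1.05199053],
       [ 0.        ,  0.        ,  0.        ,  1.        ]])}
```

View pics/scene0.png

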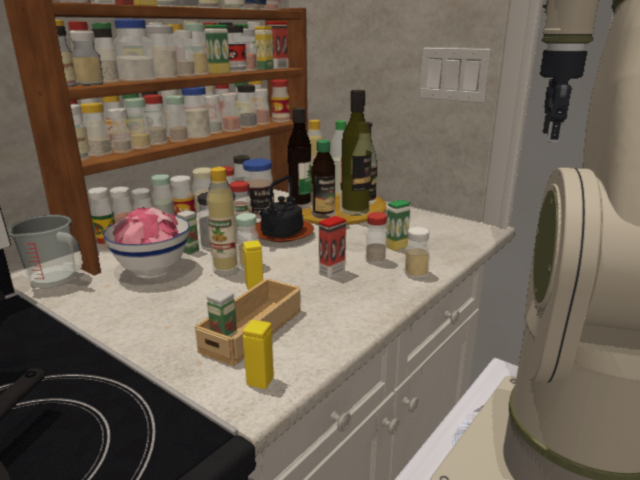

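View pics/top0.png

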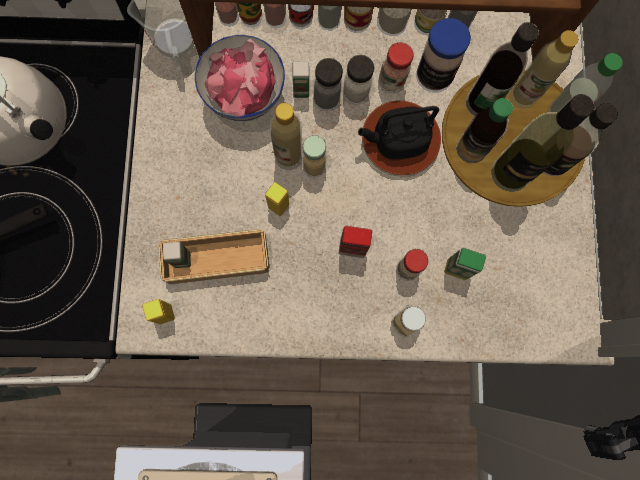

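```bash
cat > h.py <<'E'
import numpy as np, cv2
from workcell import readout, camera, camera_info, manip
def ray(info,u,v):
    T=np.array(info['world_from_camera'])
    d=np.array([(u-info['cx'])/info['fx'],-(v-info['cy'])/info['fy'],-1.0])
    return T[:3,3],T[:3,:3]@d
def onz(info,u,v,z):
    o,d=ray(info,u,v); return o+d*(z-o[2])/d[2]
def tri(obs):
    A=np.zeros((3,3));b=np.zeros(3);L=[]
    for i,u,v in obs:
        o,d=ray(i,u,v);d=d/np.linalg.norm(d);P=np.eye(3)-np.outer(d,d);A+=P;b+=P@o;L.append((o,P))
    x=np.linalg.solve(A,b); return x,[float(np.linalg.norm(P@(x-o))) for o,P in L]
def proj(i,p):
    T=np.array(i['world_from_camera']);c=T[:3,:3].T@(np.asarray(p)-T[:3,3])
    return np.array([i['cx']+i['fx']*c[0]/-c[2], i['cy']-i['fy']*c[1]/-c[2]])
E
python3 - <<'E'
import cv2,numpy as np
t=cv2.imread('pics/top0.png');s=cv2.imread('pics/scene0.png')
f=lambda im,x,y,w,h,k:cv2.resize(im[y:y+h,x:x+w],None,fx=k,fy=k,interpolation=cv2.INTER_CUBIC)
a=np.hstack([f(t,330,215,50,50,5),f(t,440,240,50,50,5)])
b=f(t,150,220,125,75,4)
c=np.hstack([f(s,310,210,50,70,5),f(s,375,190,50,70,5)])
cv2.imwrite('pics/ca.png',a);cv2.imwrite('pics/cb.png',b);cv2.imwrite('pics/cc.png',c)
cv2.imwrite('pics/cd.png',f(s,190,270,120,95,5))
E
```

```text
(no output)
```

View pics/ca.png

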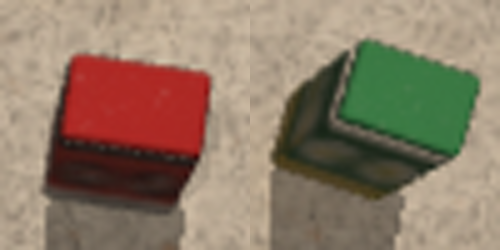

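View pics/cb.png

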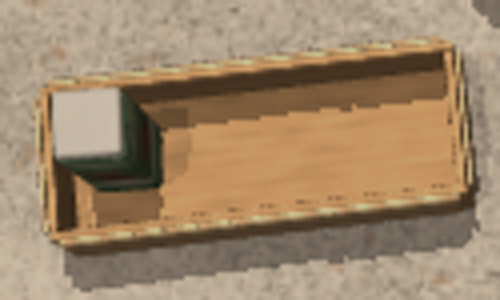

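View pics/cc.png

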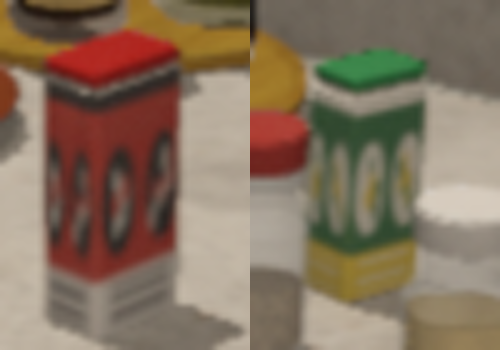

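View pics/cd.png

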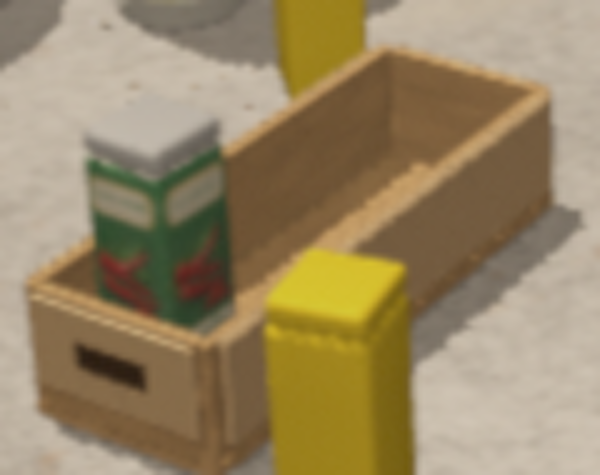

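The crops show the red lid at top (356,240) and the green lid at top (468,263), in scene (332,222) and (398,204). The carton is at top (160–270, 230–282), with the grey-lidded small tin at (172,252).

Possible mix-ups:
- **Red:** the round red-cap jars at top (414,262) and (398,60).
- **Green:** the small tins at top (173,252) and (301,78).
- **Yellow look-alikes:** top (157,311) and (278,198).

The box-shaped tall tins are the right ones, as the crops confirm.

```bash
cat > m.py <<'E'
from h import *
t=cv2.imread('pics/top0.png');s=cv2.imread('pics/scene0.png')
it,is_=camera_info('top'),camera_info('scene')
def blob(im,box,col):
    x,y,w,h=box;c=im[y:y+h,x:x+w];c=cv2.resize(c,None,fx=4,fy=4,interpolation=cv2.INTER_CUBIC)
    hsv=cv2.cvtColor(c,cv2.COLOR_BGR2HSV);H,S,V=cv2.split(hsv)
    if col=='r': m=((H<8)|(H>172))&(S>190)&(V>vmin['r'])
    else: m=(H>45)&(H<80)&(S>120)&(V>vmin['g'])
    m=cv2.morphologyEx(m.astype(np.uint8),cv2.MORPH_OPEN,np.ones((5,5)))
    cs,_=cv2.findContours(m,0,2);k=max(cs,key=cv2.contourArea)
    k=k.astype(np.float64); k=(k+0.5)/4-0.5+[x,y]
    return k.reshape(-1,2)
vmin=dict(r=130,g=105)
for col,bt,bs,H in (('r',(330,215,50,50),(310,210,50,30),.111),('g',(440,240,50,50),(375,190,50,30),.103)):
    kt=blob(t,bt,col)
    ks=blob(s,bs,col)
    for z in (H,):
        P=np.array([onz(it,u,v,z) for u,v in kt])[:,:2]*1000
        r=cv2.minAreaRect(P.astype(np.float32));print(col,z,'rect mm',r)
        print(np.round(cv2.boxPoints(r)))
        Ps=np.array([onz(is_,u,v,z) for u,v in ks])[:,:2]*1000
        r2=cv2.minAreaRect(Ps.astype(np.float32));print(' scene',r2)
    # triangulate extremes (left corners etc): centroid
    mt=cv2.minAreaRect(kt.astype(np.float32))[0]
    M=cv2.moments(ks.astype(np.float32));ms=(M['m10']/M['m00'],M['m01']/M['m00'])
    print(mt,ms,tri([(it,*mt),(is_,*ms)]))
# carton outer rim corners (from 4x crop, origin 150,220)
rim=[(44,88),(455,43),(470,195),(57,245)]
rim=[((a+.5)/4-.5+150,(b+.5)/4-.5+220) for a,b in rim]
P=np.array([onz(it,u,v,.045) for u,v in rim]);print(np.round(P*1000,1))
print('edges',[np.round(np.linalg.norm(P[i]-P[(i+1)%4])*1000,1) for i in range(4)],'c',P.mean(0))
for a,b in ((0,1),(3,2)): d=P[a]-P[b];print(np.degrees(np.arctan2(d[1],d[0])))
# scene: far right corner crop5 (548,95) origin 190,270 ; matches?
for uv in [(548,95),(390,50),(215,352),(30,287)]:
    u,v=uv[0]/5+190,uv[1]/5+270;print('scene rim',np.round(onz(is_,u,v,.045)*1000,1))
    q=[tri([(is_,u,v),(it,*r)]) for r in rim]; j=min(q,key=lambda z:sum(z[1]));print('  tri',np.round(j[0]*1000,1),j[1])
E
python3 m.py
```

```text
r 0.111 rect mm ((503.69073486328125, -236.39039611816406), (45.13968276977539, 26.182741165161133), 82.7476806640625)
[[ 488. -257.]
 [ 514. -260.]
 [ 520. -216.]
 [ 494. -212.]]
 scene ((501.0001525878906, -233.81346130371094), (48.328678131103516, 28.96792984008789), 83.796875)
(356.7992858886719, 235.6546173095703) (331.5658281466113, 220.5460753803596) (array([ 0.50384634, -0.23673083,  0.10911389]), [0.00026412575669212344, 0.0002641257566919486])
g 0.103 rect mm ((471.36968994140625, -426.6466369628906), (39.16085433959961, 25.59157371520996), 72.8430404663086)
[[ 453. -442.]
 [ 478. -449.]
 [ 489. -412.]
 [ 465. -404.]]
 scene ((468.54022216796875, -424.2745361328125), (40.576507568359375, 26.921449661254883), 73.44954681396484)
(471.6175231933594, 259.03863525390625) (398.5855349794238, 202.84899176954733) (array([ 0.47086094, -0.42747377,  0.10142438]), [0.0008720898369678615, 0.0008720898369677722])
[[498.2  98.9  45. ]
 [523.2 -78.1  45. ]
 [456.2 -87.4  45. ]
 [429.8  88.2  45. ]]
edges [np.float64(178.7), np.float64(67.7), np.float64(177.5), np.float64(69.2)] c [0.47686665 0.00540643 0.045     ]
98.04180950108974
98.54056635526722
scene rim [452.1 -81.6  45. ]
  tri [456.8 -87.1  41.2] [9.957405645376375e-06, 9.957405645319418e-06]
scene rim [516.2 -73.5  45. ]
  tri [523.  -78.6  41.2] [0.001321968934903648, 0.0013219689349036536]
scene rim [425.8  91.5  45. ]
  tri [429.8  88.6  42. ] [0.0004864705113087009, 0.0004864705113087395]
scene rim [492.8 101.2  45. ]
  tri [497.9  98.8  42.2] [0.0011617571441915968, 0.0011617571441917057]
```

Call:
{"method": "play_rows", "body": {"rows": [[[24,31,4],[0,0,5.5],85],[[24,31,4],[0,0,5.5],85],[[24,31,4],[0,0,5.5],85],[[24,31,4],[0,0,5.5],85],[[24,31,4],[0,0,5.5],85],[[24,31,4],[0,0,5.5],85],[[24,31,4],[0,0,5.5],85],[[24,31,4],[0,0,5.5],85],[[24,31,4],[0,0,5.5],85],[[24,31,4],[0,0,5.5],85],[[24,31,4],[0,0,5.5],85],[[0,0,0],[0,0,0],85]]}}

```text
clock: 1.6
position: [0.4964, -0.2356, 0.2758]
ee_rot: [0.998, -0.064, 0.001, -0.001]
ft_force: [-0.8, -0.8, 0.2]
grip_width: 0.994
```

```bash
cat >> h.py <<'E'
from scipy.spatial.transform import Rotation as Rn
def st():
    o=readout.get_obs();R=Rn.from_quat(o['ee_rot']).as_matrix()
    print('t',round(o['clock'],2),'tcp',np.round(np.array(o['position'])*1000,1),'jaw',round(np.degrees(np.arctan2(R[1,0],R[0,0])),2),'z',np.round(R[:,2],4),'F',np.round(o['ft_force'],1),'grip',round(o['grip_width']*85.4,1))
    return o
def shot(n,f):
    i=camera_info(n);im=camera(n);cv2.imwrite(f,im);return i,im
E
python3 - <<'E'
from h import *
o=st();i,im=shot('wrist','pics/w1.png');print(i)
np.save('pics/w1.npy',i['world_from_camera'])
print(np.round(proj(i,[.5037,-.2364,.111])))
E
```

```text
t 1.6 tcp [ 496.4 -235.6  275.8] jaw -7.36 z [ 0.0013  0.001  -1.    ] F [-0.8 -0.8  0.2] grip 84.9
{'fx': 358.807997721422, 'fy': 358.807997721422, 'cx': 316.34121598561364, 'cy': 240.55545136069088, 'world_from_camera': array([[ 0.9916561 ,  0.12278695,  0.03926256,  0.5072956 ],
       [-0.12890383,  0.94115612,  0.31242432, -0.15457066],
       [ 0.00140943, -0.31487858,  0.94913091,  0.41826406],
       [ 0.        ,  0.        ,  0.        ,  1.        ]])}
[324. 219.]
```

View pics/w1.png

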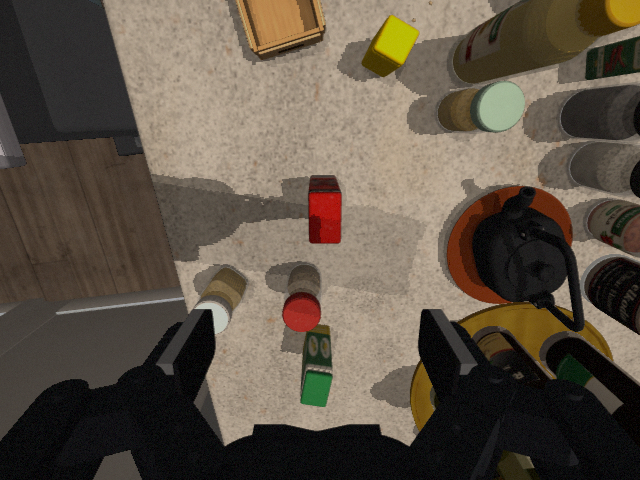

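Wrist view: red lid at (325,217), green lid at (316,388). Projected and seen positions agree closely. I'll refine both here.

```bash
cat >> h.py <<'E'
def lidrect(i,im,box,col,z,vm):
    x,y,w,h=box;c=im[y:y+h,x:x+w];c=cv2.resize(c,None,fx=4,fy=4,interpolation=cv2.INTER_CUBIC)
    H,S,V=cv2.split(cv2.cvtColor(c,cv2.COLOR_BGR2HSV))
    m=(((H<8)|(H>172))&(S>180) if col=='r' else (H>45)&(H<85)&(S>120))&(V>vm)
    m=cv2.morphologyEx(m.astype(np.uint8),cv2.MORPH_OPEN,np.ones((9,9)))
    k=max(cv2.findContours(m,0,2)[0],key=cv2.contourArea).reshape(-1,2)
    k=(k+0.5)/4-0.5+[x,y]
    P=np.array([onz(i,u,v,z) for u,v in k])[:,:2]*1000
    r=cv2.minAreaRect(P.astype(np.float32)); B=cv2.boxPoints(r)
    e=B[1]-B[0] if np.linalg.norm(B[1]-B[0])>np.linalg.norm(B[2]-B[1]) else B[2]-B[1]
    px=cv2.minAreaRect(k.astype(np.float32))[0]
    print(col,'c',np.round(r[0],1),'size',np.round(r[1],1),'long dir',round(np.degrees(np.arctan2(e[1],e[0]))%180,1),'px',np.round(px,1))
    return np.array(r[0]),px
E
python3 - <<'E'
from h import *
i=camera_info('wrist');im=cv2.imread('pics/w1.png');it=camera_info('top')
_,p=lidrect(i,im,(295,180,60,75),'r',.111,140)
print(tri([(i,*p),(it,356.8,235.65)]))
_,p=lidrect(i,im,(290,350,60,65),'g',.103,95)
print(tri([(i,*p),(it,471.6,259.04)]))
# small tin lid from top crop
q=[((a+.5)/4-.5+150,(b+.5)/4-.5+220) for a,b in ((52,92),(122,88),(125,155),(57,160))]
P=np.array([onz(it,u,v,.092) for u,v in q])*1000
print(np.round(P,1),P.mean(0))
u=np.array([np.cos(np.radians(98.3)),np.sin(np.radians(98.3))]);c=np.array([476.9,5.4])
d=P.mean(0)[:2]-c;print('along',d@u,'across',d@[u[1],-u[0]])
E
```

```text
r c [ 503.5 -238.1] size [44.2 26.7] long dir 83.5 px [324.7 217.2]
(array([ 0.50317634, -0.23642949,  0.11404082]), [0.0003001394422557168, 0.0003001394422556851])
g c [ 469.7 -428.2] size [40.1 26.6] long dir 72.2 px [316.1 389.8]
(array([ 0.47050938, -0.42561597,  0.1059087 ]), [0.0003103906075205586, 0.0003103906075205641])
[[487.1  83.4  92. ]
 [489.6  54.7  92. ]
 [461.5  51.5  92. ]
 [458.7  79.2  92. ]] [474.21068089  67.18918258  92.        ]
along 61.530209538919216 across 6.258501047247641
```

Call:
{"method": "play_rows", "body": {"rows": [[[7,-2,-20],[0,0,0.5],75],[[0,0,-45],[0,0,0],75],[[0,0,-45],[0,0,0],75],[[0,0,-45],[0,0,0],75],[[0,0,-35],[0,0,0],75],[[0,0,-17],[0,0,0],75],[[0,0,0],[0,0,0],75],[[0,0,0],[0,0,0],75]], "force": 40}}

```text
clock: 2.65
position: [0.5018, -0.2426, 0.0696]
ee_rot: [0.998, -0.065, 0.001, 0.0]
ft_force: [0.7, 0.3, 0.6]
grip_width: 0.876
```

Run:
```python
from h import *
o=st();shot('wrist','pics/w2.png')
```

```text
t 2.65 tcp [ 501.8 -242.6   69.6] jaw -7.43 z [ 1.8e-03 -9.0e-04 -1.0e+00] F [0.7 0.3 0.6] grip 74.8
```

View pics/w2.png

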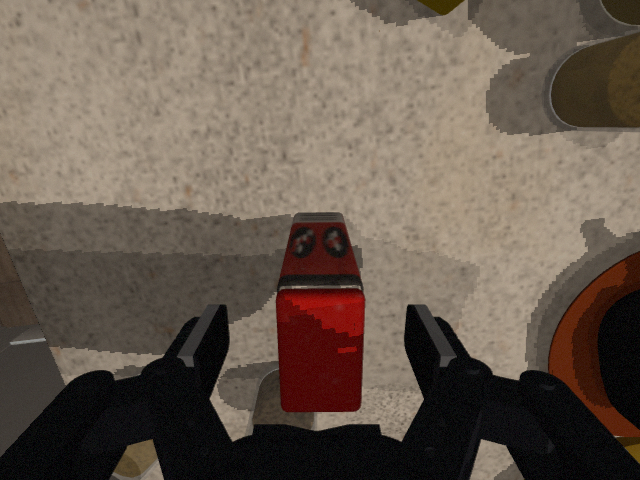

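The tin (lid at about (320,350)) stands centred between the fingers at columns 228 and 405. I'll correct y by +4 and close.

Call:
{"method": "play_rows", "body": {"rows": [[[1,4,0],[0,0,0],75],[[0,0,0],[0,0,0],25],[[0,0,0],[0,0,0],25],[[0,0,0],[0,0,0],25],[[0,0,0],[0,0,0],25],[[0,0,0],[0,0,0],25]], "force": 45}}

```text
clock: 3.45
position: [0.502, -0.2382, 0.0685]
ee_rot: [0.998, -0.065, 0.0, 0.0]
ft_force: [-0.2, -0.1, 3.5]
grip_width: 0.35
```

Run:
```python
from h import *
o=st()
```

```text
t 3.45 tcp [ 502.  -238.2   68.5] jaw -7.41 z [ 2.e-04 -1.e-04 -1.e+00] F [-0.2 -0.1  3.5] grip 29.9
```

Call:
{"method": "play_rows", "body": {"rows": [[[0,0,20],[0,0,0],25],[[0,0,40],[0,0,0],25],[[0,0,40],[0,0,0],25],[[0,0,40],[0,0,0],25],[[-4,20,20],[0,0,3],25],[[-4,25,0],[0,0,4],25],[[-4,25,0],[0,0,4],25],[[-4,25,0],[0,0,4],25],[[-4,15,0],[0,0,0.6],25],[[0,0,0],[0,0,0],25],[[0,0,0],[0,0,0],25]]}}

```text
clock: 4.82
position: [0.482, -0.1291, 0.2283]
ee_rot: [0.998, 0.071, 0.0, 0.0]
ft_force: [-0.2, -0.1, 0.1]
grip_width: 0.347
```

Run:
```python
from h import *
o=st();i,im=shot('wrist','pics/w3.png');np.save('pics/w3.npy',i['world_from_camera'])
```

```text
t 4.83 tcp [ 482.  -129.1  228.3] jaw 8.1 z [ 1.e-04 -3.e-04 -1.e+00] F [-0.2 -0.1  0.1] grip 29.7
```

View pics/w3.png

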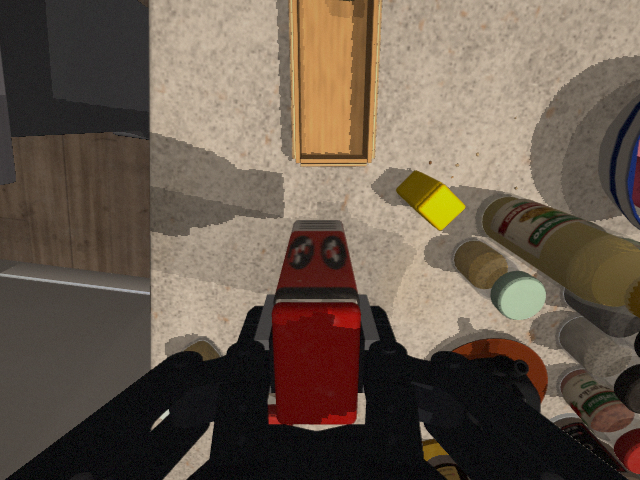

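Run:
```python
import cv2
im=cv2.imread('pics/w3.png');cv2.imwrite('pics/w3c.png',cv2.resize(im[0:180,270:400],None,fx=3.3,fy=3.3,interpolation=cv2.INTER_CUBIC))
```

```text
(no output)
```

View pics/w3c.png

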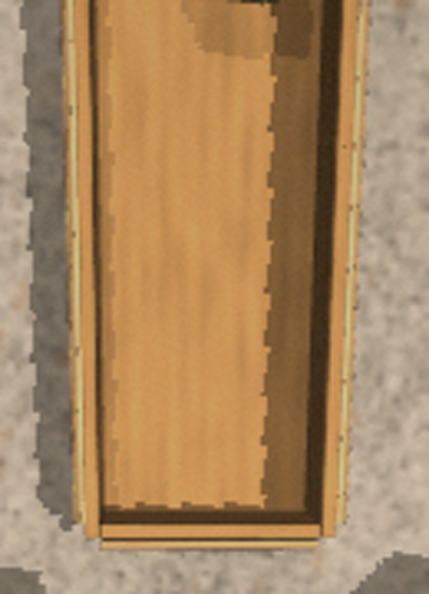

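Run:
```python
from h import *
i=camera_info('wrist');i['world_from_camera']=np.load('pics/w3.npy')
f=lambda a,b:onz(i,a/3.3+270,b/3.3,.045)[:2]*1000
nl,nr,fl,fr=f(84,538),f(334,538),f(74,0),f(361,0)
print(nl,nr,fl,fr,np.linalg.norm(nr-nl),np.linalg.norm(fr-fl))
for a,b in((nl,fl),(nr,fr)):
    d=b-a;print(np.degrees(np.arctan2(d[1],d[0])))
m=(nl+nr)/2;u=(fl+fr)/2-m;u/=np.linalg.norm(u);c=m+90*u
print('center',c,'ang',np.degrees(np.arctan2(u[1],u[0])))
uu=np.array([np.cos(np.radians(98.3)),np.sin(np.radians(98.3))])
print('center98',m+90*uu)
# 2-view height of near corners with top
it=camera_info('top')
for (a,b),(x,y) in (((84,538),(470,195)),((334,538),(455,43))):
    print(tri([(i,a/3.3+270,b/3.3),(it,(x+.5)/4-.5+150,(y+.5)/4-.5+220)]))
```

```text
[457.82414013 -85.88239563] [524.74982941 -76.41402687] [440.20783377  38.18872058] [507.52484123  47.7147521 ] 67.59214372416578 67.98768101459032
98.08115688380894
97.90031552767208
center [478.77581728   7.97793917] ang 97.99073523001316
center98 [478.29492668   7.90910977]
(array([ 0.45748252, -0.08679625,  0.0370303 ]), [1.8924542133217733e-05, 1.8924542133241982e-05])
(array([ 0.52626277, -0.07727797,  0.03341846]), [0.0004100798390774969, 0.0004100798390777913])
```

Call:
{"method": "play_rows", "body": {"rows": [[[-1,30,0],[0,0,0],25],[[-1,40,0],[0,0,0],25],[[-1,40,0],[0,0,0],25],[[-1,24,-10],[0,0,0],25],[[-1,10,-15],[0,0,0],25],[[0,0,-20],[0,0,0],25],[[0,0,0],[0,0,0],25],[[0,0,0],[0,0,0],25]]}}

```text
clock: 5.88
position: [0.4773, 0.015, 0.1837]
ee_rot: [0.997, 0.071, 0.0, -0.0]
ft_force: [0.8, -0.1, -1.1]
grip_width: 0.343
```

Run:
```python
from h import *
o=st();i,im=shot('wrist','pics/w4.png');np.save('pics/w4.npy',i['world_from_camera']);shot('scene','pics/s4.png')
```

```text
t 5.88 tcp [477.3  15.  183.7] jaw 8.11 z [ 2.e-04  1.e-04 -1.e+00] F [ 0.8 -0.1 -1.1] grip 29.3
```

View pics/w4.png

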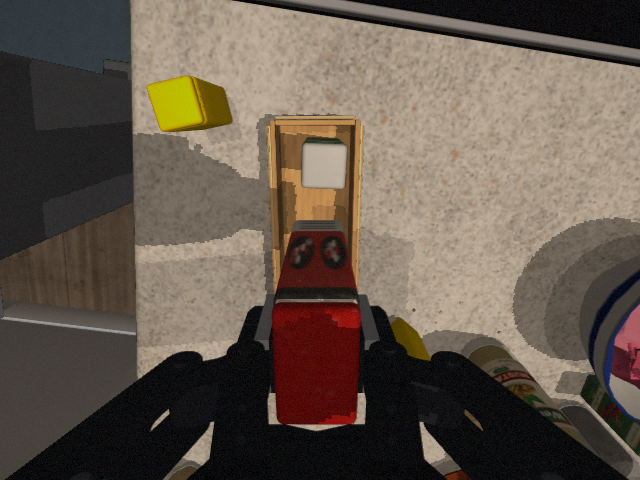

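View pics/s4.png

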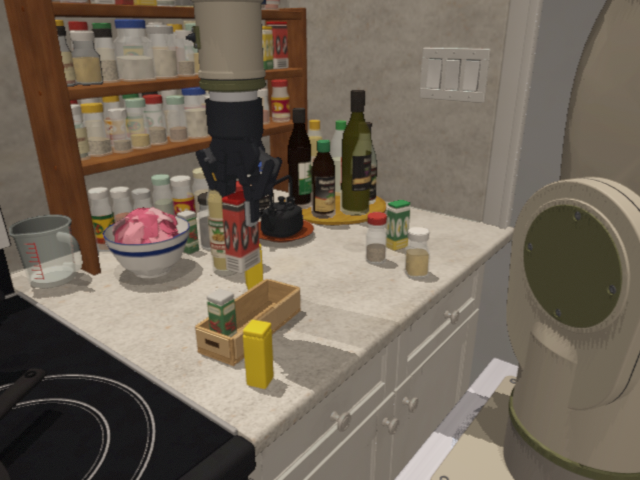

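Run:
```python
from h import *
i=camera_info('wrist');i['world_from_camera']=np.load('pics/w4.npy');it=camera_info('top')
im=cv2.imread('pics/w4.png');cv2.imwrite('pics/w4c.png',cv2.resize(im[105:245,255:375],None,fx=4,fy=4,interpolation=cv2.INTER_CUBIC))
f=lambda a,b,z:onz(i,a,b,z)[:2]*1000
L,R=f(271,117,.045),f(361,117,.045);print(L,R,np.linalg.norm(R-L))
u=np.array([np.cos(np.radians(98.1)),np.sin(np.radians(98.1))])
print('centre',(L+R)/2-90*u)
s=f(324.5,165,.092);print('small',s, (s-[477.8,7])@u); print([np.round(f(a,b,.092)) for a,b in((302,142),(347,142),(347,188),(302,188))])
print(tri([(i,324.5,165),(it,171.9,250.3)]))
```

```text
[432.9761743   94.24290695] [498.96257187 103.59568516] 66.64592354077351
centre [478.65048396   9.81716686]
small [475.55127996  70.34818931] 63.03305351259946
[array([459.,  82.]), array([487.,  86.]), array([492.,  58.]), array([463.,  54.])]
(array([0.47606337, 0.0693156 , 0.0833261 ]), [0.000193618360807678, 0.00019361836080786685])
```

View pics/w4c.png

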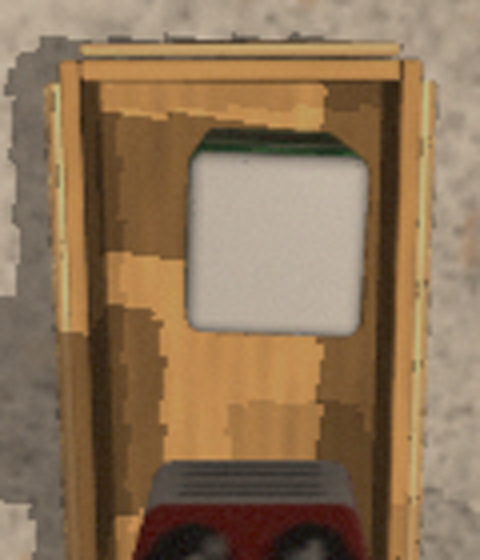

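Call:
{"method": "play_rows", "body": {"rows": [[[0,0,-25],[0,0,0],25],[[0,0,-30],[0,0,0],25],[[0,0,-25],[0,0,0],25],[[0,0,-15],[0,0,0],25],[[0,0,-8],[0,0,0],25],[[0,0,-4],[0,0,0],25],[[0,0,0],[0,0,0],25],[[0,0,0],[0,0,0],25]]}}

```text
clock: 6.98
position: [0.4774, 0.0158, 0.0769]
ee_rot: [0.997, 0.071, 0.001, 0.0]
ft_force: [0.1, -1.1, -0.5]
grip_width: 0.346
```

Run:
```python
from h import *
o=st()
```

```text
t 6.97 tcp [477.4  15.8  76.9] jaw 8.19 z [ 1.e-03 -1.e-04 -1.e+00] F [ 0.1 -1.1 -0.5] grip 29.5
```

Call:
{"method": "play_rows", "body": {"rows": [[[0,0,-2],[0,0,0],25],[[0,0,-1.5],[0,0,0],25],[[0,0,0],[0,0,0],25],[[0,0,0],[0,0,0],25]]}}

```text
clock: 7.48
position: [0.477, 0.0158, 0.0728]
ee_rot: [0.997, 0.071, 0.0, -0.0]
ft_force: [0.7, -0.1, -1.0]
grip_width: 0.347
```

Run:
```python
from h import *
o=st()
```

```text
t 7.47 tcp [477.   15.8  72.8] jaw 8.19 z [ 1.e-04  1.e-04 -1.e+00] F [ 0.7 -0.1 -1. ] grip 29.6
```

Call:
{"method": "play_rows", "body": {"rows": [[[0,0,-1],[0,0,0],25],[[0,0,0],[0,0,0],25],[[0,0,0],[0,0,0],25]]}}

```text
clock: 7.85
position: [0.4772, 0.0159, 0.0724]
ee_rot: [0.997, 0.071, 0.0, 0.0]
ft_force: [-1.7, -0.8, 7.5]
grip_width: 0.341
```

Run:
```python
from h import *
o=st()
```

```text
t 7.85 tcp [477.2  15.9  72.4] jaw 8.19 z [ 4.e-04 -3.e-04 -1.e+00] F [-1.7 -0.8  7.5] grip 29.1
```

Call:
{"method": "play_rows", "body": {"rows": [[[0,0,0.5],[0,0,0],38],[[0,0,0],[0,0,0],50],[[0,0,0],[0,0,0],65],[[0,0,0],[0,0,0],70],[[0,0,15],[0,0,0],75],[[0,0,40],[0,0,0],75],[[0,0,45],[0,0,0],75],[[0,0,40],[0,0,0],75],[[0,-40,20],[0,0,0],75],[[0,-40,0],[0,0,0],75],[[0,0,0],[0,0,0],75]]}}

```text
clock: 9.22
position: [0.4768, -0.0672, 0.2334]
ee_rot: [0.998, 0.069, 0.0, 0.0]
ft_force: [-0.4, -0.2, -0.5]
grip_width: 0.876
```

Run:
```python
from h import *
o=st();i,im=shot('wrist','pics/w5.png');np.save('pics/w5.npy',i['world_from_camera'])
```

```text
t 9.22 tcp [476.8 -67.2 233.4] jaw 7.91 z [ 9.e-04 -7.e-04 -1.e+00] F [-0.4 -0.2 -0.5] grip 74.8
```

View pics/w5.png

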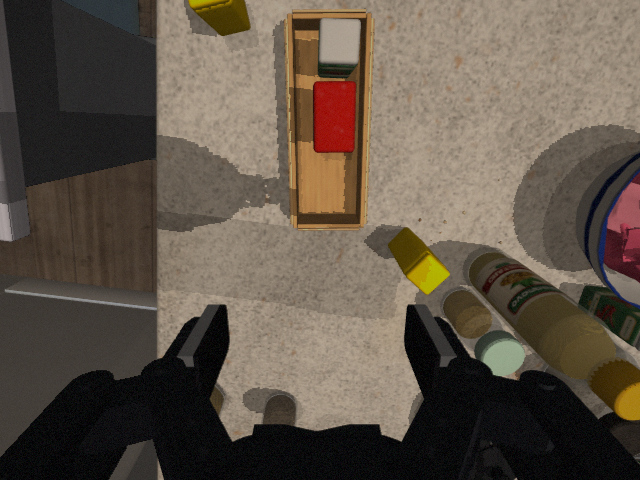

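Run:
```python
from h import *
i=camera_info('wrist');i['world_from_camera']=np.load('pics/w5.npy');it=camera_info('top')
im=cv2.imread('pics/w5.png')
lidrect(i,im,(300,70,70,90),'r',.115,120)
for p in((512,185),(485,152),(414,262),(411,320),(545,205)): print(p,np.round(onz(it,*p,.05)*1000))
u=np.array([np.cos(np.radians(98.1)),np.sin(np.radians(98.1))]);print(np.array([478.2,7.5])-51*u)
```

```text
r c [478.7  18. ] size [27.3 45.3] long dir 98.4 px [334.8 116. ]
(512, 185) [ 618. -518.   50.]
(485, 152) [ 678. -471.   50.]
(414, 262) [ 473. -341.   50.]
(411, 320) [ 373. -335.   50.]
(545, 205) [ 582. -575.   50.]
[485.38596283 -42.99120654]
```

Red stands upright in the carton, lid at (334,117), measured at (478.7, 18.0) with long direction 98.4°. On to the green tin.

Call:
{"method": "play_rows", "body": {"rows": [[[-1,-40,0],[0,0,-3],75],[[-1,-40,0],[0,0,-3],75],[[-1,-40,0],[0,0,-3],75],[[-1,-40,0],[0,0,-3],75],[[-1,-40,0],[0,0,-3],75],[[-1,-40,0],[0,0,-3],75],[[0,-40,0],[0,0,-3],75],[[0,-40,0],[0,0,-3],75],[[0,-30,0],[0,0,-1.5],75],[[0,-10,0],[0,0,0],75],[[0,0,0],[0,0,0],75],[[0,0,0],[0,0,0],75]]}}

```text
clock: 10.78
position: [0.4716, -0.4229, 0.2324]
ee_rot: [0.989, -0.15, 0.0, -0.0]
ft_force: [-0.5, -0.1, 0.6]
grip_width: 0.877
```

Run:
```python
from h import *
o=st();i,im=shot('wrist','pics/w6.png');np.save('pics/w6.npy',i['world_from_camera'])
p=proj(i,[.4703,-.4275,.103]);print(p)
lidrect(i,im,(int(p[0])-50,int(p[1])-50,100,100),'g',.103,95)
```

```text
t 10.78 tcp [ 471.6 -422.9  232.4] jaw -17.21 z [ 4.e-04  5.e-04 -1.e+00] F [-0.5 -0.1  0.6] grip 74.9
[315.93625231 236.2209958 ]
g c [ 475.1 -418.2] size [20.2 25.3] long dir 162.0 px [318.1 223.6]
```

View pics/w6.png

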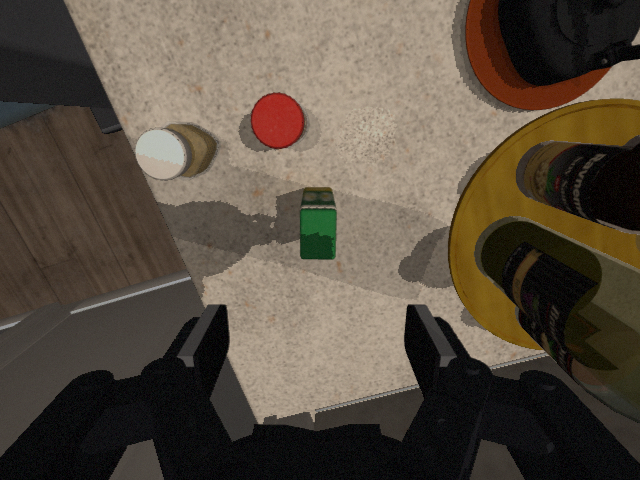

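Run:
```python
from h import *
i=camera_info('wrist');i['world_from_camera']=np.load('pics/w6.npy')
im=cv2.imread('pics/w6.png')
for vm in(50,65,75):
  _,p=lidrect(i,im,(290,206,60,65),'g',.103,vm)
print(tri([(i,*p),(camera_info('top'),471.6,259.04)]))
```

```text
g c [ 472.1 -425.9] size [40.7 27.9] long dir 71.9 px [317.3 233.2]
g c [ 474.7 -418. ] size [23.  27.4] long dir 162.7 px [317.5 223.4]
g c [ 474.9 -418.1] size [22.2 27. ] long dir 162.7 px [318.  223.5]
(array([ 0.47370568, -0.42582459,  0.09006002]), [0.004231154995248529, 0.004231154995248523])
```

Call:
{"method": "play_rows", "body": {"rows": [[[0,-3,-20],[0,0,-0.8],75],[[0,0,-40],[0,0,0],75],[[0,0,-45],[0,0,0],75],[[0,0,-40],[0,0,0],75],[[0,0,-23],[0,0,0],75],[[0,0,0],[0,0,0],75],[[0,0,0],[0,0,0],75]]}}

```text
clock: 11.7
position: [0.4714, -0.4273, 0.0651]
ee_rot: [0.988, -0.157, 0.0, 0.0]
ft_force: [0.0, 0.7, 1.3]
grip_width: 0.879
```

Run:
```python
from h import *
o=st();shot('wrist','pics/w7.png')
```

```text
t 11.7 tcp [ 471.4 -427.3   65.1] jaw -18.11 z [ 9.e-04 -6.e-04 -1.e+00] F [0.  0.7 1.3] grip 75.0
```

View pics/w7.png

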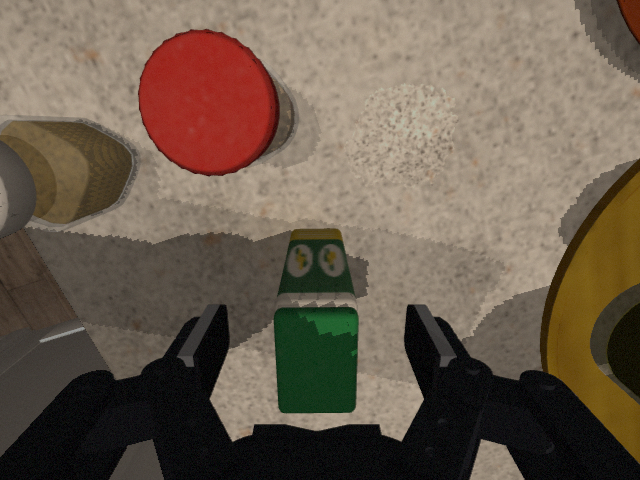

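The green lid at (316,360) is centred between the fingers. I'll close and lift.

Call:
{"method": "play_rows", "body": {"rows": [[[0,0,0],[0,0,0],27],[[0,0,0],[0,0,0],27],[[0,0,0],[0,0,0],27],[[0,0,0],[0,0,0],27],[[0,0,0],[0,0,0],27]], "force": 45}}

```text
clock: 12.38
position: [0.4713, -0.4275, 0.0649]
ee_rot: [0.988, -0.157, 0.0, 0.0]
ft_force: [0.4, -0.1, 4.4]
grip_width: 0.345
```

Run:
```python
from h import *
o=st()
```

```text
t 12.38 tcp [ 471.3 -427.5   64.9] jaw -18.11 z [ 9.e-04 -7.e-04 -1.e+00] F [ 0.4 -0.1  4.4] grip 29.5
```

Call:
{"method": "play_rows", "body": {"rows": [[[0,0,20],[0,0,0],27],[[0,0,45],[0,0,0],27],[[0,0,50],[0,0,0],27],[[0,10,40],[0,0,0],27],[[1,30,10],[0,0,2.2],27],[[2,40,0],[0,0,4],27],[[2,45,0],[0,0,4],27],[[2,45,0],[0,0,4],27],[[2,45,0],[0,0,4],27],[[2,45,0],[0,0,4],27],[[2,45,0],[0,0,4],27]]}}

```text
clock: 13.75
position: [0.4837, -0.1205, 0.2303]
ee_rot: [0.997, 0.072, 0.0, 0.0]
ft_force: [1.4, -0.7, -0.9]
grip_width: 0.344
```

Call:
{"method": "play_rows", "body": {"rows": [[[1,45,0],[0,0,0],27],[[0,25,0],[0,0,0],27],[[0,9,-20],[0,0,0],27],[[0,0,-20],[0,0,0],27],[[0,0,0],[0,0,0],27],[[0,0,0],[0,0,0],27]]}}

```text
clock: 14.5
position: [0.4854, -0.0433, 0.1905]
ee_rot: [0.998, 0.07, 0.001, 0.0]
ft_force: [-0.0, -0.7, -0.8]
grip_width: 0.344
```

Run:
```python
from h import *
o=st();i,im=shot('wrist','pics/w8.png');np.save('pics/w8.npy',i['world_from_camera']);shot('scene','pics/s8.png')
lidrect(i,im,(230,60,150,160),'r',.115,60)
```

```text
t 14.5 tcp [485.4 -43.3 190.5] jaw 8.08 z [ 1.1e-03 -3.0e-04 -1.0e+00] F [-0.  -0.7 -0.8] grip 29.4
r c [478.3  18.2] size [28.6 46.1] long dir 98.1 px [317.5 154.9]
```

View pics/w8.png

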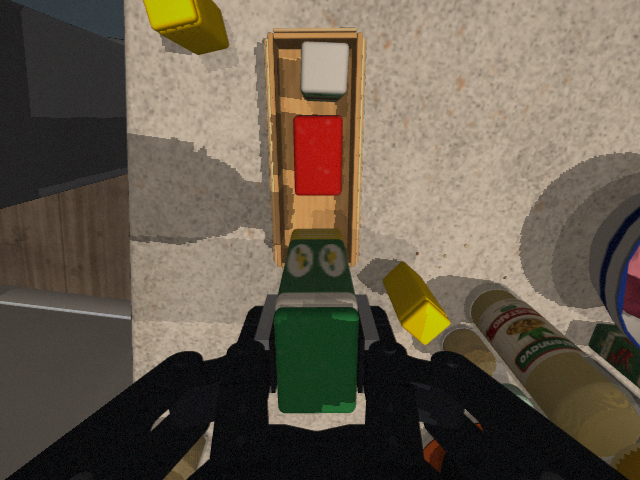

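View pics/s8.png

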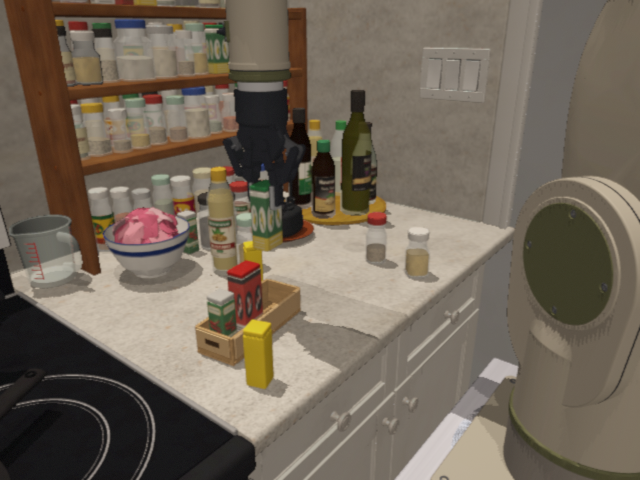

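Run:
```python
from h import *
i=camera_info('wrist');i['world_from_camera']=np.load('pics/w8.npy')
print([np.round(onz(i,*p,.088)*1000) for p in ((405,322),(427,345),(449,326),(428,302))],[np.round(onz(i,*p,0)*1000) for p in ((384,277),(404,262))])
```

```text
[array([ 564., -100.,   88.]), array([ 586., -118.,   88.]), array([599., -98.,  88.]), array([577., -80.,  88.])] [array([ 564., -101.,    0.]), array([580., -82.,   0.])]
```

Call:
{"method": "play_rows", "body": {"rows": [[[0,0,-25],[0,0,0],27],[[0,0,-30],[0,0,0],27],[[0,0,-30],[0,0,0],27],[[0,0,-18],[0,0,0],27],[[0,0,-10],[0,0,0],27],[[0,0,-5],[0,0,0],27],[[0,0,-2],[0,0,0],27],[[0,0,0],[0,0,0],27],[[0,0,0],[0,0,0],27]]}}

```text
clock: 15.72
position: [0.4853, -0.0432, 0.0698]
ee_rot: [0.998, 0.07, 0.0, 0.0]
ft_force: [-0.1, 0.0, -1.8]
grip_width: 0.341
```

Run:
```python
from h import *
o=st()
```

```text
t 15.72 tcp [485.3 -43.2  69.8] jaw 8.08 z [ 8.e-04 -2.e-04 -1.e+00] F [-0.1  0.  -1.8] grip 29.1
```

Call:
{"method": "play_rows", "body": {"rows": [[[0,0,-1.5],[0,0,0],27],[[0,0,0],[0,0,0],27],[[0,0,0],[0,0,0],27]]}}

```text
clock: 16.1
position: [0.4855, -0.0432, 0.0689]
ee_rot: [0.998, 0.071, 0.0, 0.0]
ft_force: [-3.1, -0.4, 10.1]
grip_width: 0.347
```

Run:
```python
from h import *
o=st()
```

```text
t 16.1 tcp [485.5 -43.2  68.9] jaw 8.09 z [ 9.e-04 -6.e-04 -1.e+00] F [-3.1 -0.4 10.1] grip 29.6
```

Contact with the floor at the expected height. I'll release, rise and look.

Call:
{"method": "play_rows", "body": {"rows": [[[0,0,0.7],[0,0,0],38],[[0,0,0],[0,0,0],50],[[0,0,0],[0,0,0],62],[[0,0,0],[0,0,0],70],[[0,0,15],[0,0,0],70],[[0,0,40],[0,0,0],70],[[0,0,45],[0,0,0],70],[[0,0,40],[0,0,0],70],[[0,-40,20],[0,0,0],70],[[0,-45,0],[0,0,0],70],[[0,-35,0],[0,0,0],70],[[0,0,0],[0,0,0],70]]}}

```text
clock: 17.6
position: [0.4845, -0.166, 0.2293]
ee_rot: [0.998, 0.068, 0.0, 0.0]
ft_force: [-0.5, 1.7, -0.7]
grip_width: 0.823
```

Run:
```python
from h import *
o=st();i,im=shot('wrist','pics/w9.png');np.save('pics/w9.npy',i['world_from_camera']);_,s=shot('scene','pics/s9.png');it,t=shot('top','pics/t9.png')
cv2.imwrite('pics/s9c.png',cv2.resize(s[210:370,180:320],None,fx=3.7,fy=3.7))
```

```text
t 17.6 tcp [ 484.5 -166.   229.3] jaw 7.83 z [ 4.e-04 -4.e-04 -1.e+00] F [-0.5  1.7 -0.7] grip 70.3
```

View pics/w9.png

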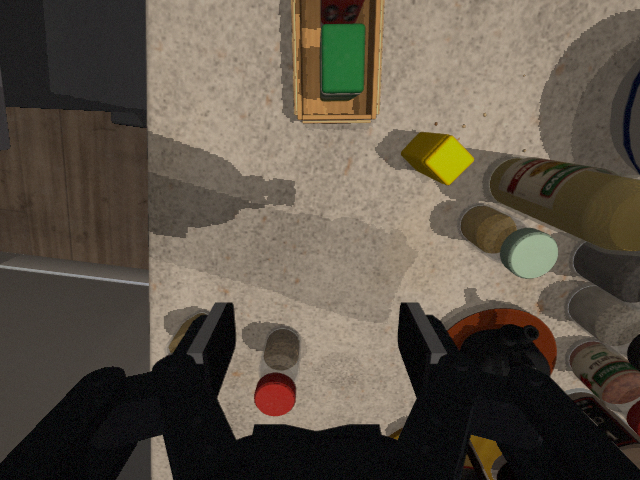

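View pics/s9c.png

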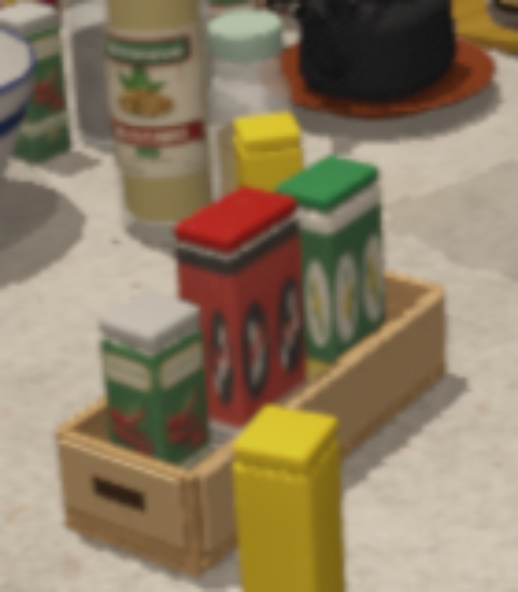

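View pics/t9.png

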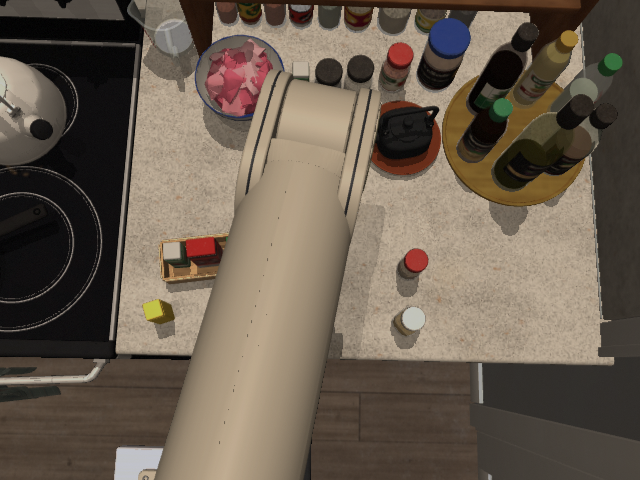

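All three tins stand upright in the carton. One lid-height check from two views, then hand in.

Run:
```python
from h import *
i=camera_info('wrist');i['world_from_camera']=np.load('pics/w9.npy');iS=camera_info('scene')
im=cv2.imread('pics/w9.png');s=cv2.imread('pics/s9.png')
_,p=lidrect(i,im,(305,15,80,90),'g',.107,60)
_,q=lidrect(iS,s,(250,248,40,22),'g',.107,110)
print('green',tri([(i,*p),(iS,*q)]))
_,q=lidrect(iS,s,(224,257,40,22),'r',.115,130)
w=camera_info('wrist');w['world_from_camera']=np.load('pics/w8.npy')
print('red',tri([(w,317.5,154.9),(iS,*q)]))
st();manip.hand_in()
```

```text
g c [486.4 -43.5] size [28.2 40.8] long dir 98.5 px [343.   57.6]
g c [482.4 -40.9] size [25.2 39.2] long dir 99.1 px [268.1 258.1]
green (array([ 0.48557787, -0.04343234,  0.10531909]), [0.0011650923481631465, 0.001165092348163108])
r c [475.2  19.5] size [28.8 49.1] long dir 99.0 px [242.8 267.6]
red (array([0.47761691, 0.01832491, 0.11367356]), [0.0007583264109388722, 0.0007583264109388183])
t 17.75 tcp [ 485.2 -162.1  229.2] jaw 8.16 z [ 7.e-04  2.e-04 -1.e+00] F [-0.7 -0.   0. ] grip 70.0
the job is handed in; nothing more can be done
```

I packed the red tin beside the small tin and the green tin behind it, then released both, backed the arm clear and handed in at 17.75 s.

- **Lid heights:** the last two-view check put the red lid at 114 mm (115 expected) and the green lid at 105 mm (107 expected). Both are consistent with standing upright on the floor.
- **Alignment:** both tins line up with the carton to within about 1°. I estimate gaps of about 11–13 mm round the tall tins from the measured positions.
- **Small tin and look-alikes:** the last scene picture shows all three tins upright. The small tin and the yellow look-alikes were left alone.
- **Disagreements:** single views differed by 2–5 mm. Two-view rim heights came out low, at 33–42 mm against 45 mm, which is within the slack of the fit. One measurement of the green lid was spoiled by a shadow, so I redid it.

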